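# Close two battery terminal housings with their own lids

## Robot

A 6-joint arm with a two-finger parallel gripper is mounted at the origin on the work surface. World frame = base frame: x ahead of the robot, y to its left, z up, the work surface at z = 0. Lengths are in m, angles in rad, forces in N, time in s.
With the tool pointing down it reaches from about 0.425 to 0.95 m from the base axis. Payload 3.5 kg.
Tool frame: the origin (TCP) lies at the very end of the fingers, on their centre line; the grasp point (between the pads) lies 19 mm behind it (ctrl.pinch_z is the distance from the TCP to the grasp point, in m); z points along the fingers, y is the line along which they close (so a half turn about z gives the same grasp; the last joint's range is limited). The gripper opens to 85 mm and grips with 20 to 120 N. Pads are 22 mm wide; open, the fingers measure 114 mm over their backs; the gripper's body (76 mm by 85 mm) begins 54 mm behind the grasp point. The pads swing forward as they close: fully open they stand 13 mm farther back than shut.
Start: joints at [1.059, 0.286, 1.577, -0, 1.279, -0.15], TCP at [0.239, 0.631, 0.231] pointing down, gripper open.
Joint ranges: [-2.77, 2.77], [-0.9, 2.22], [0.21, 2.48], [-1.53, 4.67], [0.24, 2.81], [-2.84, 2.84]. Speed limits (rad/s): [2.79, 2.79, 3.14, 3.14, 3.14, 3.14].

## Interface

Orientations are given as a unit quaternion [x, y, z, w].
In Python, from plant import ctrl gives the robot as it stands. The module is installed in compiled form; this text tells all that it offers.
- The arm moves only by the shell command python3 -m crank 'ROWS' [OPENING] [FORCE]. ROWS is JSON, a list of rows, each a list of 6 numbers: the shift along the tool's x, y, z in cm, then the turn, a rotation vector about the tool's x, y, z in rad. In form: [[tx, ty, tz, rx, ry, rz], ...]. A call has 1 to 10 rows; each row is the pose to reach, as a shift and turn from the pose commanded when the call began, along the tool's axes at that moment; what a row does not reach only later rows make up. A row lasts 1/10 s, in which the tool goes at most 50 mm and 8.59 degrees, less where a joint would pass 70% of its speed; a pose out of reach is approached as far as the arm can. A call with a gripper value outside its range is refused whole. OPENING is the opening, from 0 (shut) to 1 (fully open), set as the call begins (- or left out, the last holds). The fingers move at their own pace and stop on an object; FORCE is the grip in N (left out, the last holds). Time passes only in rows, so rows that repeat a pose let the fingers close. It gives the time, the measured TCP pose, the force, the opening and the grip force at its end, in the units of the state.
- ctrl.get_state(): the state, without advancing time (a new reading comes with each control period).
- ctrl.read_camera(name): name is "scene" or "top"; returns (picture, depth): 400x640x3 uint8, blue, green, red; 400x640 float32, m along the optical axis (not along the pixel's ray), 0 where there is no reading.
- ctrl.camera_info(name): a dict with "K" (3x3 intrinsics, pixels), "k1" (the pictures are not rectified: a ray, as slopes to the right and down, at radius r is drawn at 1 + k1 r^2 times it, then the intrinsics apply), "origin" and "orientation" of the camera in the world. Camera axes: x right, y down, z forward; pixel columns grow to the right and rows downward; lengths in m; the calibration is good to about 2 mm. A picture is of the moment at which its call begins. camera_info takes no time and is no camera call.
- ctrl.sign_off(): hands the job in; it is judged then, once.
The state is a dict: "time": time; "qpos": joint angles; "dq": joint speeds; "joint_efforts": joint torques, N m; "eef_pos": TCP position; "tcp_rot": TCP orientation; "contact_force": force on the tool from outside, world axes, zero at the start; "wrist_torque": the same for the moment, N m; "opening": opening from 0.0 (shut) to 1.0 (fully open); "finger_force": force on a finger pad.
Only numpy, scipy, OpenCV 4.12 (cv2) and the standard library are available. Lean on these libraries where they do the work, as an engineer would, in place of code of your own. Each camera call takes 0.05 s, during which the arm holds its last target. There are 200 camera calls.

## Task

Close both terminal housings, each with the lid of its own colour: draw the lid up out of the slotted rack by its edge, tuck one end under the housing's lip, lay it down and press the other end until the sprung roller snaps over it, so that it lies flat and fully home. Leave the red spare lid in its slot and do not knock the water bottle, the grease jar or the grey plug about.

Things in the scene. Friction and masses are not known exactly. Their poses are not given: they have to be found in the camera images.
- box_blue: blue terminal housing, fixed, open on top: grey, with blue side guides, far wall and lip. Origin under the middle of the lid seat; x from the catch end to the lip end (roughly away from the robot), y across, z up. The lid rests on a ledge 55 mm high, x -70 to 70 mm, open inside x +-58, y +-44 mm. Side guides 4 mm high stand on it, 106 mm apart. Overall x -104 to 80, y +-58 mm.
- box_yellow: yellow terminal housing, fixed, open on top: grey, with yellow side guides, far wall and lip. Origin under the middle of the lid seat; x from the catch end to the lip end (roughly away from the robot), y across, z up. The lid rests on a ledge 55 mm high, x -70 to 70 mm, open inside x +-58, y +-44 mm. Side guides 4 mm high stand on it, 106 mm apart. Overall x -104 to 80, y +-58 mm.
- seat_blue (a point): where the middle of the blue lid belongs when it is home in the blue housing (57 mm above the housing's underside, on its axis); axes as the housing's
- seat_yellow (a point): where the middle of the yellow lid belongs when it is home in the yellow housing (57 mm above the housing's underside, on its axis); axes as the housing's
- lip_blue (a point): edge of the lip of the blue housing, middle of its lower edge (x 64, z 75 mm in the housing). The wall behind it stands at x = 70 mm, 80 mm high; the lip reaches 6 mm back over the ledge, 20 mm clear above it: a lid held at 55 degrees to the level or flatter goes under it until its edge meets the wall.
- roller_blue_mid (a point): centre of the sprung white roller of the blue housing (radius 7 mm, 30 mm wide along y; at rest x -74.5, z 62 mm in the housing). It overlaps the seated lid's end by 2.5 mm. A lid lying on it is pressed past it with about 8 to 18 N, put on the lid 25 mm from that end; the roller yields along -x, springs back over the lid and keeps it flat.
- lip_yellow (a point): edge of the lip of the yellow housing, middle of its lower edge (x 64, z 75 mm in the housing). The wall behind it stands at x = 70 mm, 80 mm high; the lip reaches 6 mm back over the ledge, 20 mm clear above it: a lid held at 55 degrees to the level or flatter goes under it until its edge meets the wall.
- roller_yellow_mid (a point): centre of the sprung white roller of the yellow housing (radius 7 mm, 30 mm wide along y; at rest x -74.5, z 62 mm in the housing). It overlaps the seated lid's end by 2.5 mm. A lid lying on it is pressed past it with about 8 to 18 N, put on the lid 25 mm from that end; the roller yields along -x, springs back over the lid and keeps it flat.
- lid_blue: blue cover plate, 140 x 100 x 4 mm, about 0.12 kg, lid of the blue housing. At first upright in the rack, about 88 mm of it above the slot walls. Origin: middle of one 100 mm edge, the lower one in the rack. z along its 140 mm length, y along its 100 mm width, x through its thickness. Both faces and both ends are alike.
- lid_yellow: yellow cover plate, 140 x 100 x 4 mm, about 0.12 kg, lid of the yellow housing. At first upright in the rack, about 88 mm of it above the slot walls. Origin: middle of one 100 mm edge, the lower one in the rack. z along its 140 mm length, y along its 100 mm width, x through its thickness. Both faces and both ends are alike.
- lid_red: red cover plate, 140 x 100 x 4 mm, about 0.12 kg, a spare that stays in the rack. At first upright in the rack, about 88 mm of it above the slot walls. Origin: middle of one 100 mm edge, the lower one in the rack. z along its 140 mm length, y along its 100 mm width, x through its thickness. Both faces and both ends are alike.
- lid_blue_mid (a point): middle of the blue lid, in the middle of its thickness; axes as the lid's
- lid_yellow_mid (a point): middle of the yellow lid, in the middle of its thickness; axes as the lid's
- rack: slotted rack fixed to the bench, 160 x 122 mm, 60 mm high, origin under its centre. Three slots across it at x = -55, 0 and 55 mm, each 7 mm wide and 106 mm long, floor 8 mm above the table; each holds one lid upright, its faces looking along the rack's x. Which lid is in which slot varies.
- water: green water bottle with a blue cap, 190 mm tall, 70 mm across, origin under its centre; bystander
- grease: grease jar, 70 mm tall, 72 mm across, origin under its centre; bystander
- connector: grey battery plug with a wire handle, 125 mm long, 54 mm high, origin under its centre; bystander
Mind the look-alikes: they are no part of the job. Of the things that look like the lid_blue, the smaller one is meant.

How it is judged:
At the end, for the whole second after the job is handed in: Each lid lies in the housing of its own colour, at rest: its middle within 5 mm along and across and 2.2 mm in height of the seat, flat within 0.03 rad and turned by less than 0.07 rad, which is so only under lip and roller. The red lid is within 20 mm of where it began (x of lid_blue_mid in the frame of seat_blue between -0.005 and 0.005 m and y of lid_blue_mid in the frame of seat_blue between -0.005 and 0.005 m and z of lid_blue_mid in the frame of seat_blue between -0.0022 and 0.0022 m and angle between the x axis of lid_blue and the z axis of box_blue, either way round below 0.03 rad and angle between the z axis of lid_blue and the x axis of box_blue, either way round below 0.07 rad and linear speed of each of lid_blue, lid_yellow below 0.02 m/s and x of lid_yellow_mid in the frame of seat_yellow between -0.005 and 0.005 m and y of lid_yellow_mid in the frame of seat_yellow between -0.005 and 0.005 m and z of lid_yellow_mid in the frame of seat_yellow between -0.0022 and 0.0022 m and angle between the x axis of lid_yellow and the z axis of box_yellow, either way round below 0.03 rad and angle between the z axis of lid_yellow and the x axis of box_yellow, either way round below 0.07 rad and distance of lid_red from where it was at the start of the episode below 0.02 m); the robot touches nothing.
It fails at once if the red spare lid is pulled out of or pushed about its slot (over 20 mm) (distance of lid_red from where it was at the start of the episode above 0.02 m).
It fails at once if the bottle, jar or plug is moved by more than 30 mm (distance of any of water, grease, connector from where it was at the start of the episode above 0.03 m).
It also fails if it takes over 72 s, if anything falls off the work surface, if the arm or the gripper's body presses on something with over 40 N, if the wrist force passes 120 N, or if a joint passes its speed limit or range.

## Working session

There is one attempt and no reset: what is moved stays moved. The work goes in short steps, Python scripts to look and compute and a shell command to move; the robot and the scene stay as the last step left them, time stands still between calls to the robot, and variables do not carry over. Pictures are saved under pics/ and viewed, at most 10 in all, crops included, and the job is handed in when it is done.

```bash
mkdir -p pics; cat > h.py <<'E'
import numpy as np, cv2
from plant import ctrl
from scipy.spatial.transform import Rotation as R
def ray(cam,uv):
    i=ctrl.camera_info(cam);K=np.array(i["K"]);k1=i["k1"]
    uv=np.atleast_2d(uv).astype(float)
    p=cv2.undistortPoints(uv[:,None,:],K,np.array([k1,0,0,0.]))[:,0]
    d=np.c_[p,np.ones(len(p))]
    return np.array(i["origin"]),d@R.from_quat(i["orientation"]).as_matrix().T
def plane(cam,uv,z):
    o,d=ray(cam,uv);return o+d*((z-o[2])/d[:,2])[:,None]
def cloud(cam,dep):
    v,u=np.mgrid[:400,:640]
    o,d=ray(cam,np.c_[u.ravel(),v.ravel()])
    P=o+d*dep.ravel()[:,None];P[dep.ravel()<=0]=np.nan
    return P.reshape(400,640,3)
E
python3 - <<'E'
from h import *
for c in("scene","top"):
    im,d=ctrl.read_camera(c);cv2.imwrite(f"pics/{c}0.png",im);np.savez(f"{c}0.npz",im=im,d=d)
    i=ctrl.camera_info(c);print(c,i,(d>0).mean())
print(ctrl.get_state(),ctrl.pinch_z)
E
```

```text
scene {'K': array([[513.58113734,   0.        , 326.15225467],
       [  0.        , 513.58113734, 203.07365792],
       [  0.        ,   0.        ,   1.        ]]), 'k1': -0.15780181374591373, 'origin': array([1.31244547, 0.51612707, 0.93032257]), 'orientation': array([ 0.43008977,  0.80489691, -0.35612394, -0.20084697])} 0.99596484375
top {'K': array([[364.71680159,   0.        , 321.35676563],
       [  0.        , 364.71680159, 203.70399547],
       [  0.        ,   0.        ,   1.        ]]), 'k1': 0.02301322432259324, 'origin': array([ 0.44308253, -0.0153224 ,  1.22370436]), 'orientation': array([ 0.71631123, -0.69715023,  0.02009059, -0.02182093])} 0.99612890625
{'time': 0.1, 'qpos': array([ 1.05899962e+00,  2.87105842e-01,  1.57804267e+00, -2.45781254e-05,
        1.27857393e+00, -1.50002145e-01]), 'dq': array([-0.00273381, -0.00138728, -0.00354267,  0.00028259,  0.00081753,
        0.00164783]), 'joint_efforts': array([ 8.92890530e-04, -4.07299054e+01, -2.93697220e+01, -1.75660393e-04,
        3.47441870e-03,  3.31178660e-05]), 'eef_pos': array([0.23860393, 0.63078762, 0.23005977]), 'tcp_rot': array([ 1.79908689e-01,  9.83682738e-01, -1.01094595e-03, -3.34851273e-04]), 'contact_force': array([0.12422859, 0.3097412 , 0.18359363]), 'wrist_torque': array([ 0.04080468, -0.05765645, -0.0136439 ]), 'finger_force': 0.0, 'opening': 1.000120495872845} 0.0187
```

View pics/scene0.png

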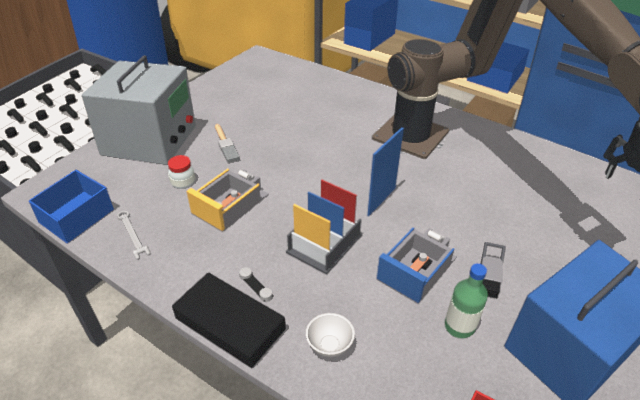

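View pics/top0.png

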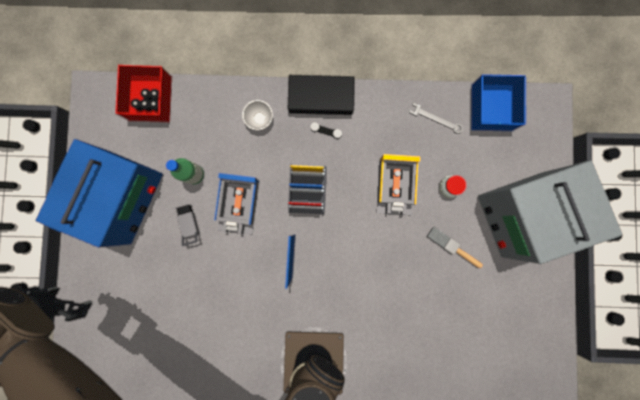

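The scene view shows the rack at scene (325,235), with the yellow lid at (311,228), the blue lid at (325,213) and the red lid at (338,200). The blue housing is at (415,262), the yellow at (225,198), the bottle at (467,305), the plug at (491,268) and the jar at (181,172).

These could be taken for the blue lid:
- Large free-standing panel at (385,170). This is the bigger one, so it's a decoy.
- Plate in the rack at (325,213). This is the smaller one, so I choose it.
- Blue bin at (72,205) and blue case at (585,320). Neither is a lid.

The top view shows the housings at (237,203) and (398,185), and the rack at (307,190).

```bash
python3 - <<'E'
from h import *
A={c:np.load(f"{c}0.npz") for c in("scene","top")}
s,t=A["scene"]["im"],A["top"]["im"]
rs=lambda a:cv2.resize(a,(400,300),interpolation=cv2.INTER_CUBIC)
cv2.imwrite("pics/crop.png",np.vstack([np.hstack([rs(s[160:280,270:430]),rs(s[220:310,360:480])]),np.hstack([rs(t[165:240,205:305]),rs(t[145:220,350:450])])]))
for c in A:
    im,d=A[c]["im"],A[c]["d"];P=cloud(c,d);hsv=cv2.cvtColor(im,cv2.COLOR_BGR2HSV)
    H,S,V=[hsv[...,k].astype(int) for k in range(3)]
    M={"blue":(H>100)&(H<125)&(S>120),"yellow":(H>15)&(H<32)&(S>120),"red":((H<8)|(H>172))&(S>120),"white":(S<40)&(V>150),"green":(H>40)&(H<90)&(S>60)}
    for n,m in M.items():
        m=m&(P[...,0]>.2)&(P[...,0]<.75)&(abs(P[...,1])<.5)&(P[...,2]>.01)&(P[...,2]<.3)
        k,l,st,ce=cv2.connectedComponentsWithStats(m.astype(np.uint8))
        for j in range(1,k):
            if st[j,4]<15: continue
            q=P[l==j];print(c,n,st[j],"lo",np.percentile(q,3,axis=0).round(3),"hi",np.percentile(q,97,axis=0).round(3))
E
```

```text
scene blue [ 368  127   36   88 1536] lo [0.277 0.076 0.016] hi [0.413 0.083 0.203]
scene blue [308 193  35  42 706] lo [ 0.563 -0.006  0.069] hi [0.568 0.084 0.148]
scene blue [ 377  228   77   73 1372] lo [0.492 0.206 0.013] hi [0.602 0.321 0.082]
scene blue [470 264  17  16 210] lo [0.594 0.407 0.177] hi [0.621 0.433 0.193]
scene yellow [187 169  72  60 956] lo [ 0.548 -0.314  0.014] hi [ 0.677 -0.2    0.081]
scene yellow [294 205  36  45 997] lo [ 0.618 -0.011  0.064] hi [0.623 0.082 0.147]
scene red [168 155  22  18 308] lo [ 0.56  -0.462  0.058] hi [ 0.616 -0.407  0.073]
scene red [321 180  35  42 700] lo [ 0.507 -0.008  0.07 ] hi [0.514 0.085 0.148]
scene white [219 138  20  21 245] lo [ 0.371 -0.459  0.014] hi [ 0.44  -0.374  0.022]
scene white [168 166  26  21 325] lo [ 0.569 -0.451  0.013] hi [ 0.622 -0.401  0.051]
scene white [201 170  59  23 238] lo [ 0.495 -0.311  0.046] hi [ 0.619 -0.217  0.069]
scene white [231 190   6   5  23] lo [ 0.556 -0.265  0.026] hi [ 0.571 -0.249  0.031]
scene white [343 219  14  17 108] lo [0.506 0.062 0.018] hi [0.563 0.089 0.086]
scene white
[... 1715 characters left out ...]
4  18] lo [ 0.615 -0.268  0.026] hi [ 0.626 -0.251  0.032]
top white [443 175   8  13  29] lo [ 0.58  -0.426  0.031] hi [ 0.616 -0.403  0.049]
top white [218 185  36  47 266] lo [0.424 0.215 0.046] hi [0.547 0.303 0.07 ]
top white [236 190   5   5  16] lo [0.54  0.256 0.019] hi [0.551 0.272 0.034]
top white [394 190   6   4  18] lo [ 0.556 -0.264  0.028] hi [ 0.566 -0.249  0.035]
top white [234 209   5   4  15] lo [0.48  0.261 0.026] hi [0.489 0.274 0.034]
top white [183 215  12  20 127] lo [0.407 0.402 0.03 ] hi [0.462 0.433 0.039]
top white [445 238  15  16 139] lo [ 0.368 -0.463  0.016] hi [ 0.41  -0.424  0.024]
top green [171 159  24  22 343] lo [0.574 0.388 0.1  ] hi [0.63  0.432 0.159]
```

View pics/crop.png

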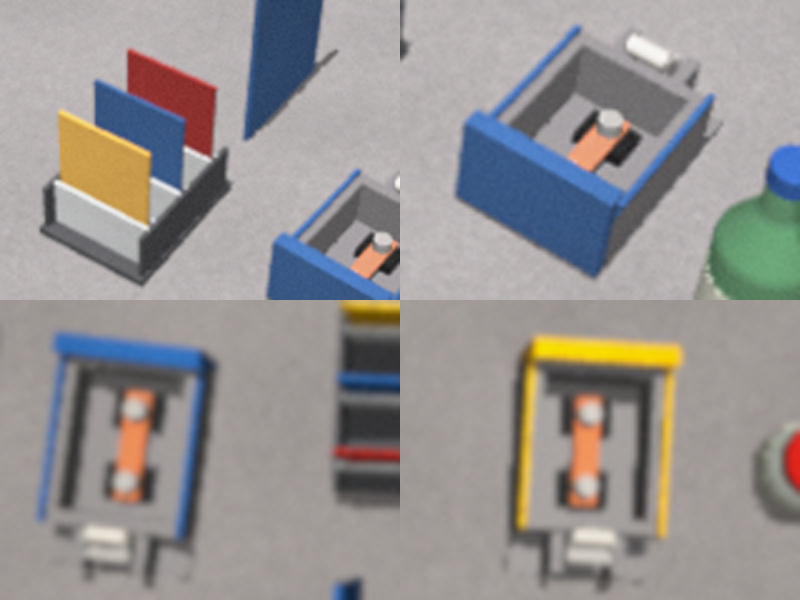

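The crops confirm the choice: the rack holds yellow (front), blue (middle) and red (rear), and the large panel stands apart. Next I fit the housings and lids.

```bash
python3 - <<'E'
from h import *
A={c:np.load(f"{c}0.npz") for c in("scene","top")}
def line(q): # x = a + b*y robust fit
    m=np.ones(len(q),bool)
    for _ in range(5):
        b,a=np.polyfit(q[m,1],q[m,0],1);r=q[:,0]-a-b*q[:,1];m=abs(r)<max(.003,1.5*r[m].std())
    return a,b
B={"blue":(.52,.262,.4,.62,.19,.34),"yellow":(.6,-.257,.5,.7,-.34,-.18)}
for n,(lo,hi) in {"blue":(100,125),"yellow":(15,32)}.items():
  for c in A:
    im,d=A[c]["im"],A[c]["d"];P=cloud(c,d);hsv=cv2.cvtColor(im,cv2.COLOR_BGR2HSV)
    m=(hsv[...,0]>=lo)&(hsv[...,0]<=hi)&(hsv[...,1]>100)
    b=B[n];g=m&(P[...,0]>b[2])&(P[...,0]<b[3])&(P[...,1]>b[4])&(P[...,1]<b[5])
    q=P[g]
    # lip top
    t=g&(P[...,2]>.074);v,u=np.nonzero(t);w=plane(c,np.c_[u,v],.08)[:,:2]
    r=cv2.minAreaRect((w*1000).astype(np.float32));print(n,c,"lip rect mm",np.round(r[0],1),np.round(r[1],1),round(r[2],1))
    if c=="scene":
        f=q[(q[:,2]<.065)&(q[:,2]>.012)]
        a,bb=line(f[f[:,0]>b[3]-.13]);
        # front face only: points ahead
        print(" front face x=a+b*y",round(a,4),round(bb,4),"resulting yaw",round(-np.arctan(bb),4))
    gd=g&(P[...,2]>.05)&(P[...,2]<.066);v,u=np.nonzero(gd);w=plane(c,np.c_[u,v],.059)[:,:2]
    w=w[w[:,0]<b[3]-.05]
    for s in(1,-1):
        k=w[(w[:,1]-b[1])*s>0.02]
        if len(k)>10:
            p=np.polyfit(k[:,0],k[:,1],1);print("  guide",s,len(k),"y at x=",b[0],np.polyval(p,b[0]).round(4),"yaw",np.arctan(p[0]).round(4),"w",(k[:,1]-np.polyval(p,k[:,0])).std().round(4),"xmin",k[:,0].min().round(3))
    # roller white
    wm=(hsv[...,1]<45)&(hsv[...,2]>165)&(P[...,2]>.056)&(P[...,0]>b[2])&(P[...,0]<b[2]+.06)&(P[...,1]>b[4])&(P[...,1]<b[5])
    print("  roller",wm.sum(),P[wm].mean(0).round(4),P[wm].min(0).round(3),P[wm].max(0).round(3))
    # lid
    L=m&(P[...,2]>.07)&(abs(P[...,1]-.038)<.06)&(P[...,0]>.45)&(P[...,0]<.7)
    a,bb=line(P[L]);v,u=np.nonzero(L);top=P[L][P[L][:,2]>.143]
    w=plane(c,np.c_[u,v],.148);tw=w[P[L][:,2]>.138]
    print("  lid x=a+b*y",round(a,4),round(bb,4),"x at .038",round(a+bb*.038,4),"y range top",tw[:,1].min().round(4),tw[:,1].max().round(4))
E
```

```text
blue scene lip rect mm [591.8 260.2] [116.3  23.7] 85.1
 front face x=a+b*y 0.5737 0.0892 resulting yaw -0.0889
  guide 1 93 y at x= 0.52 0.3212 yaw -0.0895 w 0.0016 xmin 0.455
  guide -1 66 y at x= 0.52 0.2099 yaw -0.09 w 0.0013 xmin 0.445
  roller 123 [0.4468 0.2696 0.0635] [0.423 0.222 0.056] [0.46  0.32  0.075]
  lid x=a+b*y 0.5648 0.0166 x at .038 0.5654 y range top -0.0111 0.0896
blue top lip rect mm [586.9 257. ] [114.1  14.7] 84.7
  guide 1 23 y at x= 0.52 0.3208 yaw -0.0933 w 0.0008 xmin 0.457
  guide -1 74 y at x= 0.52 0.2081 yaw -0.0939 w 0.0018 xmin 0.444
  roller 52 [0.4419 0.2736 0.0659] [0.424 0.257 0.056] [0.452 0.291 0.073]
  lid x=a+b*y 0.561 0.0144 x at .038 0.5615 y range top -0.0093 0.0827
yellow scene lip rect mm [ 669.3 -258. ] [120.8  21.5] 87.9
 front face x=a+b*y 0.6786 0.0205 resulting yaw -0.0205
  guide 1 107 y at x= 0.6 -0.2013 yaw -0.0408 w 0.0026 xmin 0.527
  guide -1 76 y at x= 0.6 -0.311 yaw -0.0102 w 0.0034 xmin 0.523
  roller 56 [ 0.523  -0.254   0.0647] [ 0.503 -0.302  0.057] [ 0.55  -0.209  0.071]
  lid x=a+b*y 0.6199 0.0156 x at .038 0.6205 y range top -0.0134 0.0884
yellow top lip rect mm [ 664.3 -259.1] [114.5  16.8] 87.6
  guide 1 86 y at x= 0.6 -0.2022 yaw -0.0412 w 0.0021 xmin 0.526
  guide -1 84 y at x= 0.6 -0.3124 yaw -0.0418 w 0.0019 xmin 0.522
  roller 64 [ 0.5214 -0.2508  0.0639] [ 0.505 -0.272  0.056] [ 0.559 -0.208  0.072]
  lid x=a+b*y 0.6157 0.0136 x at .038 0.6162 y range top -0.0137 0.0844
```

```bash
cat >> h.py <<'E'
def pose(phi,psi):
    "phi deg: tool forward tilt from straight down; psi: heading rad"
    f=np.radians(phi);h=np.array([np.cos(psi),np.sin(psi),0]);k=np.array([0,0,1.])
    z=-np.cos(f)*k+np.sin(f)*h;y=np.cos(f)*h+np.sin(f)*k
    return np.c_[np.cross(y,z),y,z]
def rel(p,Rt,pinch=False):
    s=ctrl.get_state();R0=R.from_quat(s["tcp_rot"]).as_matrix()
    p=np.array(p,float)-(-Rt[:,2]*ctrl.pinch_z if pinch else 0)
    print("row",((R0.T@(p-s["eef_pos"]))*100).round(2),R.from_matrix(R0.T@Rt).as_rotvec().round(3))
E
python3 - <<'E'
from h import *
rel([.5635,.038,.225],pose(0,-.015))
E
```

```text
row [-51.37 -43.94   0.58] [-2.000e-03  1.000e-03  1.224e+00]
```

```bash
r='[-51.4,-43.9,0.5,0,0,1.224]'; true; python3 -m crank '[[-51.4,-43.9,0.5,0,0,1.224],[-51.4,-43.9,0.5,0,0,1.224],[-51.4,-43.9,0.5,0,0,1.224],[-51.4,-43.9,0.5,0,0,1.224],[-51.4,-43.9,0.5,0,0,1.224],[-51.4,-43.9,0.5,0,0,1.224],[-51.4,-43.9,0.5,0,0,1.224],[-51.4,-43.9,0.5,0,0,1.224],[-51.4,-43.9,0.5,0,0,1.224],[-51.4,-43.9,0.5,0,0,1.224]]' 0.4 30
python3 - <<'E'
from h import *
s=ctrl.get_state();print(s["qpos"],s["contact_force"]);rel([.5635,.038,.225],pose(0,-.015))
E
```

```text
time: 1.1
eef_pos: [0.4798, 0.1911, 0.2273]
tcp_rot: [0.713, 0.702, -0.0, -0.0]
contact_force: [0.1, 0.5, 0.6]
opening: 0.4
finger_force: 0.0
[ 1.82300065e-01 -6.33944876e-02  1.96563833e+00  1.11073966e-04
  1.23958353e+00  1.97708735e-01] [0.14755286 0.54062684 0.55709741]
row [-15.18   8.6    0.23] [-0. -0. -0.]
```

```bash
python3 -m crank '[[-15.2,8.6,0.2,0,0,0],[-15.2,8.6,0.2,0,0,0],[-15.2,8.6,0.2,0,0,0],[-15.2,8.6,0.2,0,0,0],[-15.2,8.6,0.2,0,0,0],[-15.2,8.6,0.2,0,0,0]]'
python3 - <<'E'
from h import *
s=ctrl.get_state();print(s["qpos"],s["contact_force"]);rel([.5635,.038,.112],pose(0,-.015))
im,d=ctrl.read_camera("scene");cv2.imwrite("pics/s1.png",cv2.resize(im[100:300,240:500],(780,600)))
E
```

```text
time: 1.7
eef_pos: [0.5628, 0.0397, 0.2249]
tcp_rot: [0.713, 0.701, -0.0, -0.001]
contact_force: [-0.2, 0.2, -0.3]
opening: 0.401
finger_force: 0.0
[-1.09645610e-01  4.95364727e-02  1.85786598e+00  5.41600544e-04
  1.23586235e+00 -9.36416609e-02] [-0.17424018  0.16906935 -0.30938687]
row [-0.17  0.09 11.29] [-0.002 -0.001 -0.001]
```

View pics/s1.png

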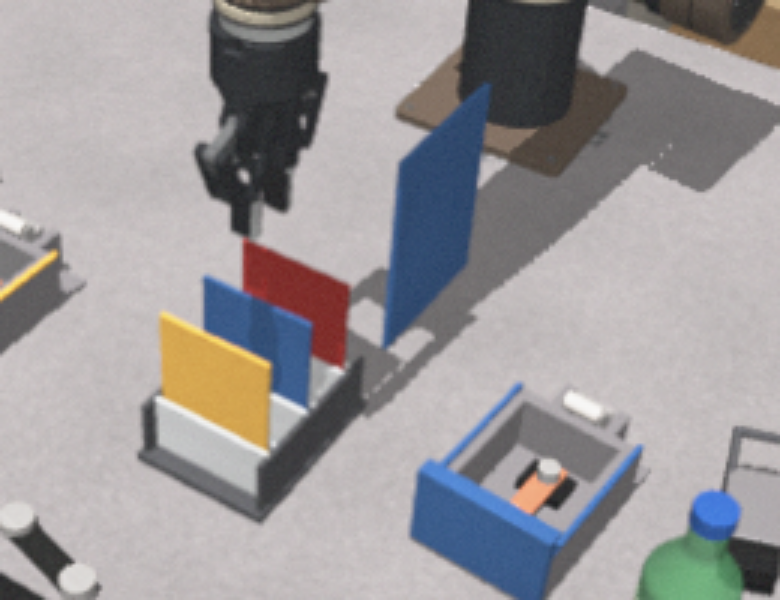

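The gripper hangs above the rack at crop (255,215), clear of the decoy panel at (435,215). Descending over the blue lid.

```bash
python3 -m crank '[[-0.1,0.1,5,0,0,0],[-0.1,0.1,9,0,0,0],[-0.1,0.1,11.3,0,0,0],[-0.1,0.1,11.3,0,0,0]]'
python3 -m crank '[[0,0,0,0,0,0],[0,0,0,0,0,0],[0,0,0,0,0,0],[0,0,0,0,0,0],[0,0,0,0,0,0],[0,0,0,0,0,0]]' 0 40
```

```text
time: 2.15
eef_pos: [0.5602, 0.0408, 0.1081]
tcp_rot: [0.712, 0.703, -0.003, -0.004]
contact_force: [0.2, 0.1, -0.2]
opening: 0.4
finger_force: 0.0
time: 2.75
eef_pos: [0.5649, 0.0392, 0.1152]
tcp_rot: [0.712, 0.702, 0.001, 0.0]
contact_force: [-3.0, 1.8, 6.3]
opening: 0.036
finger_force: 41.7
```

```bash
python3 -m crank '[[0,0,-1.5,0,0,0],[0,0,-4,0,0,0],[0,0,-8,0,0,0],[0,0,-12,0,0,0],[0,0,-15,0,0,0],[0,0,-15,0,0,0],[0,0,-15,0,0,0]]' - 50
python3 - <<'E'
from h import *
s=ctrl.get_state();print(s["qpos"],s["eef_pos"])
im,d=ctrl.read_camera("scene");cv2.imwrite("pics/s2.png",cv2.resize(im[60:300,220:500],(700,600)))
P=cloud("scene",d);hsv=cv2.cvtColor(im,cv2.COLOR_BGR2HSV)
m=(hsv[...,0]>100)&(hsv[...,0]<125)&(hsv[...,1]>120)&(P[...,0]>.53)&(P[...,0]<.6)&(abs(P[...,1]-.04)<.07)&(P[...,2]>.08)
q=P[m];print(m.sum(),np.percentile(q,[2,50,98],axis=0).round(4),np.polyfit(q[:,1],q[:,0],1),np.polyfit(q[:,2],q[:,0],1))
v,u=np.nonzero(m);r=cv2.minAreaRect((q[:,1:]*1000).astype(np.float32));print(r)
for a,b in((.535,.6),(.59,.65),(.48,.53)):
    pass
E
```

```text
time: 3.45
eef_pos: [0.5646, 0.0386, 0.2638]
tcp_rot: [0.712, 0.702, 0.001, 0.001]
contact_force: [-0.5, 0.3, -1.9]
opening: 0.041
finger_force: 49.3
[-1.10900075e-01  2.05194435e-02  1.81584173e+00 -1.75691489e-04
  1.30223126e+00 -9.58587998e-02] [0.5646029  0.03860871 0.26377489]
1606 [[ 0.5642 -0.0101  0.1624]
 [ 0.5673  0.0421  0.2252]
 [ 0.5704  0.0841  0.2918]] [0.01763672 0.56660437] [0.00342926 0.56652321]
((37.159217834472656, 234.31344604492188), (99.04581451416016, 156.2783966064453), 0.6913427710533142)
```

View pics/s2.png

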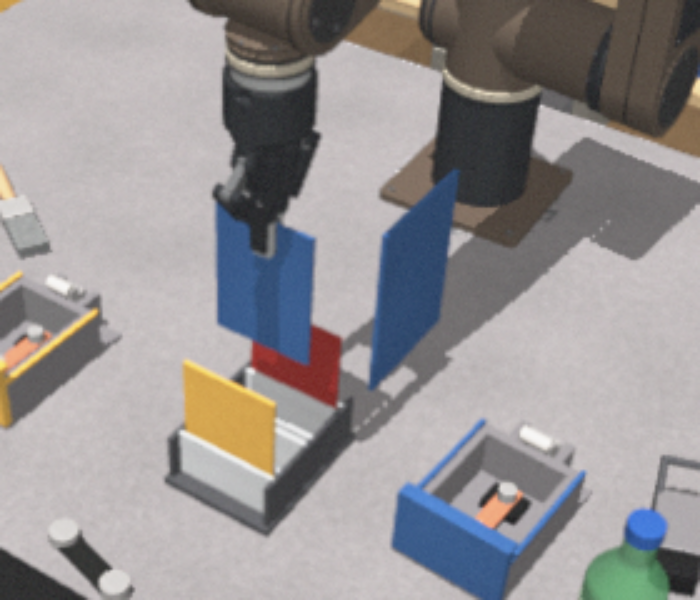

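The blue lid hangs square in the gripper, crop (265,285); yellow and red are undisturbed at (228,415) and (295,360). Moving to the pre-insert pose above the blue housing.

```bash
cat >> h.py <<'E'
BOX={"b":(np.array([.5163,.2652]),-.09),"y":(np.array([.5929,-.2565]),-.041)}
def ins(box,phi,ex,ez,yo=.001,L=.107):
    "tool pose that puts the lid's far end at ex,ez (housing frame)"
    o,ps=BOX[box];Rt=pose(phi,ps);h=np.array([np.cos(ps),np.sin(ps)]);v=np.array([-h[1],h[0]])
    f=np.radians(phi);x=ex-L*np.sin(f);z=ez+L*np.cos(f)
    rel(np.r_[o+x*h+yo*v,z],Rt)
def where(box,L=.107):
    s=ctrl.get_state();T=R.from_quat(s["tcp_rot"]).as_matrix();o,ps=BOX[box]
    c,n=np.cos(ps),np.sin(ps);M=np.array([[c,n],[-n,c]])
    e=s["eef_pos"]+L*T[:,2];print("end h",((M@(e[:2]-o))*1000).round(1),(e[2]*1000).round(1),"tcp h",((M@(s["eef_pos"][:2]-o))*1000).round(1),"phi",np.degrees(np.arccos(-T[2,2])).round(2),"yaw",(np.arctan2(T[1,1],T[0,1])-ps).round(4),"roll x_z",T[2,0].round(4),"q",s["qpos"].round(3),"F",s["contact_force"].round(1),"fing",s["opening"].round(3),s["time"])
E
python3 - <<'E'
from h import *
ins("b",45,.035,.105)
E
```

```text
row [22.98 -9.12  8.12] [-0.786 -0.029  0.071]
```

```bash
python3 -m crank '[[5,0,0,0,0,0],[10,-2,0,-0.15,-0.006,0.014],[14,-4,0,-0.3,-0.012,0.028],[18,-6,0,-0.45,-0.018,0.042],[21,-8,0,-0.6,-0.024,0.056],[23,-9.1,1,-0.75,-0.028,0.07],[23,-9.1,3,-0.786,-0.029,0.071],[23,-9.1,4,-0.786,-0.029,0.071],[23,-9.1,4,-0.786,-0.029,0.071]]'
python3 - <<'E'
from h import *
where("b");ins("b",45,.035,.105)
E
```

```text
time: 4.4
eef_pos: [0.4729, 0.2691, 0.2156]
tcp_rot: [0.682, 0.626, 0.254, 0.281]
contact_force: [0.1, -0.2, -1.6]
opening: 0.038
finger_force: 49.7Traceback (most recent call last):
  File "<stdin>", line 2, in <module>
  File "h.py", line 35, in where
    e=s["eef_pos"]+L*T[:,2];print("end h",((M@(e[:2]-o))*1000).round(1),(e[2]*1000).round(1),"tcp h",((M@(s["eef_pos"][:2]-o))*1000).round(1),"phi",np.degrees(np.arccos(-T[2,2])).round(2),"yaw",(np.arctan2(T[1,1],T[0,1])-ps).round(4),"roll x_z",T[2,0].round(4),"q",s["qpos"].round(3),"F",s["contact_force"].round(1),"fing",s["opening"].round(3),s["time"])
                                                                                                                                                                                                                                                                                                                                   ^^^^^^^^^^^^^^^^^^
AttributeError: 'float' object has no attribute 'round'
```

```bash
sed -i 's/s\["opening"\].round(3)/s["opening"]/' h.py
python3 - <<'E'
from h import *
im,d=ctrl.read_camera("scene");im2,d2=ctrl.read_camera("top")
where("b");ins("b",45,.035,.105)
cv2.imwrite("pics/s3.png",np.hstack([cv2.resize(im[130:330,330:490],(400,500)),cv2.resize(im2[145:245,200:280],(400,500))]))
P=cloud("scene",d);hsv=cv2.cvtColor(im,cv2.COLOR_BGR2HSV)
o,ps=BOX["b"];c,n=np.cos(ps),np.sin(ps)
for cam,I,D in(("scene",im,d),("top",im2,d2)):
    P=cloud(cam,D);hsv=cv2.cvtColor(I,cv2.COLOR_BGR2HSV)
    Q=P.copy();X=P[...,0]-o[0];Y=P[...,1]-o[1];Q[...,0]=c*X+n*Y;Q[...,1]=-n*X+c*Y
    m=(hsv[...,0]>100)&(hsv[...,0]<125)&(hsv[...,1]>120)&(Q[...,2]>.1)&(abs(Q[...,0])<.1)&(abs(Q[...,1])<.08)
    q=Q[m]
    # y edges along the lid
    t=np.round(q[:,2],2);print(cam,m.sum(),"z",np.percentile(q[:,2],[1,99]).round(4),"slope dz/dx",np.polyfit(q[:,0],q[:,2],1).round(3))
    for z in np.unique(t):
        k=q[t==z]
        if len(k)>25: print(z,k[:,1].min().round(4),k[:,1].max().round(4),k[:,0].mean().round(4))
E
```

```text
end h [35.   0.8] 145.1 tcp h [-40.5   0.9] phi 44.88 yaw 0.0018 roll x_z -0.0014 q [ 0.514 -0.229  2.263 -0.82   0.581  1.184] F [ 0.7 -0.4 -0.5] fing 0.03803202073486655 4.5
row [ 0.02 -2.86  2.84] [-0.002  0.001  0.001]
scene 2619 z [0.1424 0.2393] slope dz/dx [-1.017  0.175]
0.14 -0.0493 0.0478 0.03
0.15 -0.051 0.0472 0.0243
0.16 -0.0507 0.0471 0.0143
0.17 -0.0515 0.0472 0.0044
0.18 -0.0509 0.0471 -0.0053
0.19 -0.0516 0.0474 -0.0148
0.2 -0.0511 0.0471 -0.0249
0.21 -0.0513 0.0464 -0.0348
0.22 -0.052 0.0474 -0.0442
0.23 -0.0515 0.0474 -0.0541
0.24 -0.052 0.0478 -0.0605
top 1033 z [0.1452 0.2666] slope dz/dx [-1.065  0.179]
0.15 -0.0498 0.0449 0.0271
0.16 -0.0488 0.046 0.0177
0.17 -0.0515 0.0461 0.0079
0.18 -0.0509 0.0454 -0.0015
0.19 -0.0516 0.0454 -0.011
0.2 -0.0517 0.0453 -0.0207
0.21 -0.0513 0.045 -0.0305
0.22 -0.051 0.0455 -0.0404
0.23 -0.0511 0.0458 -0.05
0.24 -0.052 0.044 -0.0595
```

View pics/s3.png

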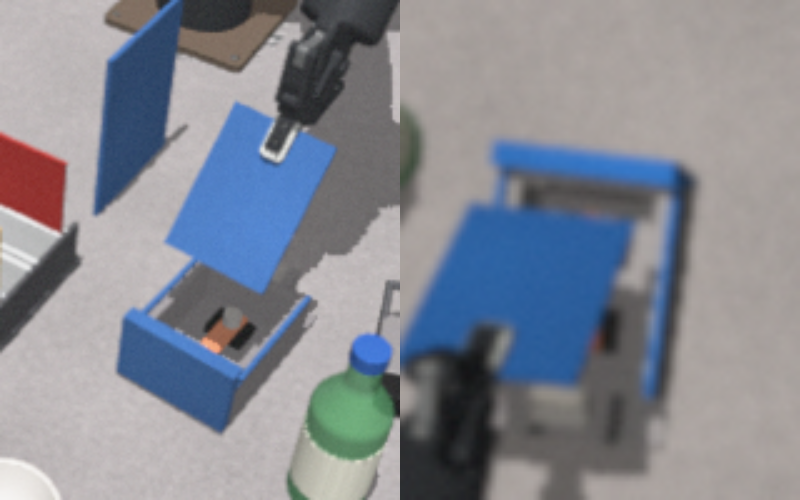

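The lid is clear above the blue housing: crop left (250,195), housing (215,350). It sits about 2.5 mm off axis, so I correct that and then tuck it.

```bash
python3 - <<'E'
from h import *
ins("b",50,.040,.085,.0035)
ins("b",50,.045,.064,.0035)
E
```

```text
row [ 0.27 -4.84  4.65] [-0.089  0.001  0.001]
row [ 0.27 -5.97  6.49] [-0.089  0.001  0.001]
```

```bash
python3 -m crank '[[0.27,-2,2,-0.04,0,0],[0.27,-3.5,3.5,-0.089,0,0],[0.27,-4.8,4.6,-0.089,0,0],[0.27,-5.4,5.5,-0.089,0,0],[0.27,-6,6.5,-0.089,0,0],[0.27,-6,6.5,-0.089,0,0],[0.27,-6,6.5,-0.089,0,0]]'
python3 - <<'E'
from h import *
where("b")
ins("b",50,.066,.061,.0035)
ins("b",58,.066,.061,.0035)
E
```

```text
time: 5.2
eef_pos: [0.4816, 0.2724, 0.1352]
tcp_rot: [0.669, 0.61, 0.286, 0.313]
contact_force: [-0.2, 0.0, -0.4]
opening: 0.034
finger_force: 49.6
end h [47.   4.1] 66.7 tcp h [-35.2   4.1] phi 50.2 yaw -0.002 roll x_z 0.0011 q [ 0.535 -0.054  2.332 -1.392  0.474  1.804] F [-0.2  0.  -0.4] fing 0.03370202465722006 5.2
row [-0.05  0.81  1.83] [ 0.004 -0.    -0.001]
row [-0.06 -0.68  1.93] [-0.136 -0.    -0.001]
```

```bash
python3 -m crank '[[0,0.3,0.6,0,0,0],[0,0.55,1.2,0,0,0],[0,0.8,1.8,0,0,0],[0,0.8,1.8,0,0,0],[0,0.8,1.8,0,0,0]]'
python3 - <<'E'
from h import *
where("b")
ins("b",50,.068,.059,.0035)
for p in(55,60,65,70): ins("b",p,.068,.059,.0035)
E
```

```text
time: 5.7
eef_pos: [0.4996, 0.2706, 0.1288]
tcp_rot: [0.669, 0.611, 0.286, 0.313]
contact_force: [0.3, -0.1, -1.6]
opening: 0.039
finger_force: 49.7
end h [65.   3.9] 60.2 tcp h [-17.1   3.9] phi 50.15 yaw -0.0005 roll x_z 0.0003 q [ 0.509 -0.012  2.307 -1.433  0.452  1.831] F [ 0.3 -0.1 -1.6] fing 0.039488847318714916 5.7
row [-0.04  0.12  0.31] [ 0.003 -0.    -0.   ]
row [-0.04 -0.81  0.34] [-0.085 -0.    -0.   ]
row [-0.04 -1.73  0.46] [-0.172 -0.    -0.   ]
row [-0.04 -2.65  0.66] [-0.259 -0.    -0.   ]
row [-0.04 -3.54  0.94] [-0.347 -0.    -0.   ]
```

```bash
python3 -m crank '[[0,0.2,0.4,0,0,0],[0,-0.3,0.5,-0.04,0,0],[0,-0.8,0.5,-0.085,0,0],[0,-1.25,0.55,-0.13,0,0],[0,-1.7,0.6,-0.172,0,0],[0,-1.7,0.6,-0.172,0,0]]'
python3 - <<'E'
from h import *
where("b")
for p in(60,65,70): ins("b",p,.069,.058,.0035)
E
```

```text
time: 6.3
eef_pos: [0.4809, 0.2848, 0.1557]
tcp_rot: [0.657, 0.591, 0.307, 0.353]
contact_force: [0.7, -0.5, -1.0]
opening: 0.035
finger_force: 50.0
end h [51.4 13.4] 95.6 tcp h [-37.   16.3] phi 55.8 yaw -0.0014 roll x_z -0.0145 q [ 0.597 -0.044  2.321 -1.526  0.577  1.958] F [ 0.7 -0.5 -1. ] fing 0.03506258003317312 6.3
row [-1.18 -2.9   3.62] [-0.074  0.027  0.   ]
row [-1.18 -3.83  3.73] [-0.161  0.027  0.001]
row [-1.18 -4.74  3.92] [-0.248  0.027  0.003]
```

```bash
python3 - <<'E'
from h import *
ins("b",48,.035,.105,.0035)
E
```

```text
row [-1.33  1.31 -1.76] [ 0.136  0.027 -0.003]
```

```bash
python3 -m crank '[[-1.3,1.3,-1.8,0.136,0.027,0],[-1.3,1.3,-1.8,0.136,0.027,0],[-1.3,1.3,-1.8,0.136,0.027,0],[-1.3,1.3,-1.8,0.136,0.027,0]]'
cat > lid.py <<'E'
from h import *
import sys
def look(box,hue=(100,125),zmin=.09,out=None):
    o,ps=BOX[box];c,n=np.cos(ps),np.sin(ps);F=[]
    for cam in("scene","top"):
        I,D=ctrl.read_camera(cam);F.append(I)
        P=cloud(cam,D);hsv=cv2.cvtColor(I,cv2.COLOR_BGR2HSV)
        Q=P.copy();X=P[...,0]-o[0];Y=P[...,1]-o[1];Q[...,0]=c*X+n*Y;Q[...,1]=-n*X+c*Y
        m=(hsv[...,0]>hue[0])&(hsv[...,0]<hue[1])&(hsv[...,1]>120)&(Q[...,2]>zmin)&(abs(Q[...,0])<.12)&(abs(Q[...,1])<.09)
        q=Q[m];t=np.round(q[:,0],2)
        print(cam,m.sum(),"z",np.percentile(q[:,2],[1,99]).round(4),"x",np.percentile(q[:,0],[1,99]).round(4),"plane",np.linalg.lstsq(np.c_[q[:,:2],np.ones(len(q))],q[:,2],rcond=None)[0].round(3))
        rows=[(z,q[t==z][:,1].min(),q[t==z][:,1].max()) for z in np.unique(t) if (t==z).sum()>30]
        r=np.array(rows)
        if len(r)>2: print(" y edges",r[:,1].round(4),r[:,2].round(4),"mid",((r[:,1]+r[:,2])/2).mean().round(4))
    return F
E
python3 - <<'E'
from lid import *
where("b");look("b");ins("b",48,.035,.105,.0035)
E
```

```text
time: 6.7
eef_pos: [0.473, 0.2716, 0.1769]
tcp_rot: [0.676, 0.614, 0.275, 0.301]
contact_force: [-0.0, -0.4, -1.7]
opening: 0.039
finger_force: 49.8
end h [35.9  2.2] 105.4 tcp h [-43.7   2.5] phi 48.08 yaw -0.0076 roll x_z 0.0021 q [ 0.537 -0.158  2.316 -1.1    0.514  1.498] F [-0.  -0.4 -1.7] fing 0.038776014476796926 6.7
scene 2512 z [0.1077 0.1987] x [-0.0645  0.0362] plane [-0.892  0.003  0.141]
 y edges [-0.0484 -0.0483 -0.049  -0.0484 -0.049  -0.0494 -0.0493 -0.0488 -0.0487
 -0.0487 -0.0443] [0.0492 0.0491 0.0491 0.0487 0.0491 0.05   0.051  0.0494 0.0502 0.0504
 0.05  ] mid 0.0006
top 1036 z [0.1063 0.201 ] x [-0.0669  0.0342] plane [-0.939  0.011  0.138]
 y edges [-0.0497 -0.0498 -0.0498 -0.0496 -0.0502 -0.0496 -0.05   -0.0482 -0.0479
 -0.0465] [0.0466 0.046  0.0484 0.0486 0.0461 0.0473 0.0484 0.0472 0.0487 0.0461] mid -0.0009
row [ 0.11  0.13 -0.09] [-0.001  0.003 -0.003]
```

```bash
python3 - <<'E'
from h import *
ins("b",48,.045,.065,.0028)
ins("b",48,.066,.060,.0028)
ins("b",48,.070,.057,.0028)
E
```

```text
row [ 0.05 -2.17  3.33] [-0.001  0.003 -0.003]
row [ 0.05 -1.14  5.23] [-0.001  0.003 -0.003]
row [ 0.06 -1.09  5.73] [-0.001  0.003 -0.003]
```

```bash
python3 -m crank '[[0.05,-1.2,1.7,0,0,0],[0.05,-2.2,3.3,0,0,0],[0.05,-2.2,3.3,0,0,0],[0.05,-1.8,4.0,0,0,0],[0.05,-1.4,4.7,0,0,0],[0.05,-1.15,5.2,0,0,0],[0.05,-1.1,5.6,0,0,0],[0.05,-1.1,5.8,0,0,0],[0.05,-1.1,5.8,0,0,0]]'
python3 - <<'E'
from lid import *
where("b");look("b")
E
```

```text
time: 7.7
eef_pos: [0.507, 0.27, 0.1294]
tcp_rot: [0.676, 0.615, 0.275, 0.299]
contact_force: [-12.2, 0.5, 6.2]
opening: 0.043
finger_force: 52.0
end h [69.7  3.9] 57.7 tcp h [-9.7  3.9] phi 47.94 yaw -0.0059 roll x_z 0.0028 q [ 0.49  -0.007  2.283 -1.313  0.435  1.706] F [-12.2   0.5   6.2] fing 0.04316012656369509 7.7
scene 1602 z [0.0906 0.1525] x [-0.0305  0.0382] plane [-0.906 -0.005  0.124]
 y edges [-0.0467 -0.0472 -0.0472 -0.0473 -0.0458 -0.0477 -0.0468 -0.0444] [0.0504 0.051  0.0506 0.0505 0.0515 0.0513 0.0516 0.0484] mid 0.002
top 619 z [0.0907 0.1548] x [-0.0338  0.0362] plane [-0.957  0.021  0.123]
 y edges [-0.0479 -0.0476 -0.048  -0.0476 -0.0478 -0.0479 -0.0479] [0.0492 0.0485 0.0487 0.05   0.0482 0.0487 0.0489] mid 0.0005
```

```bash
cat >> h.py <<'E'
def tcp(box,phi,x,z,yo):
    o,ps=BOX[box];h=np.array([np.cos(ps),np.sin(ps)]);v=np.array([-h[1],h[0]])
    rel(np.r_[o+x*h+yo*v,z],pose(phi,ps))
E
python3 -m crank '[[-0.1,0,-0.15,0,0,0],[-0.1,0,-0.15,0,0,0],[-0.1,0,-0.15,0,0,0],[-0.1,0,-0.15,0,0,0],[-0.1,0,-0.15,0,0,0]]' 0.47
python3 - <<'E'
from lid import *
where("b");F=look("b")
tcp("b",46,-.024,.120,.003);tcp("b",45,-.038,.112,.003);tcp("b",45,-.042,.100,.003)
cv2.imwrite("pics/s4.png",cv2.resize(F[0][170:310,350:490],(600,600)))
E
```

```text
time: 8.3
eef_pos: [0.507, 0.2684, 0.1304]
tcp_rot: [0.676, 0.615, 0.274, 0.3]
contact_force: [0.3, -0.0, 0.1]
opening: 0.467
finger_force: 0.3
end h [69.9  2.1] 58.7 tcp h [-9.6  2.3] phi 47.97 yaw -0.0053 roll x_z 0.0015 q [ 0.488 -0.01   2.284 -1.31   0.435  1.7  ] F [ 0.3 -0.   0.1] fing 0.46712120230432735 8.3
scene 1429 z [0.0907 0.1391] x [-0.0428  0.0283] plane [-0.701 -0.004  0.109]
 y edges [-0.0485 -0.0482 -0.0463 -0.0468 -0.0465 -0.048  -0.0462 -0.0458] [0.0501 0.0503 0.0504 0.0517 0.0501 0.0523 0.0513 0.051 ] mid 0.0019
top 529 z [0.0903 0.21  ] x [-0.0459  0.0257] plane [-0.817  0.076  0.111]
 y edges [-0.0484 -0.0486 -0.0484 -0.0483 -0.049  -0.0473 -0.0486] [0.0017 0.048  0.048  0.0492 0.0496 0.0486 0.0482] mid -0.0032
row [ 0.06 -1.72 -0.37] [ 0.034  0.002 -0.004]
row [ 0.06 -3.25 -0.88] [ 0.052  0.002 -0.004]
row [ 0.05 -4.41 -0.37] [ 0.052  0.002 -0.004]
```

View pics/s4.png

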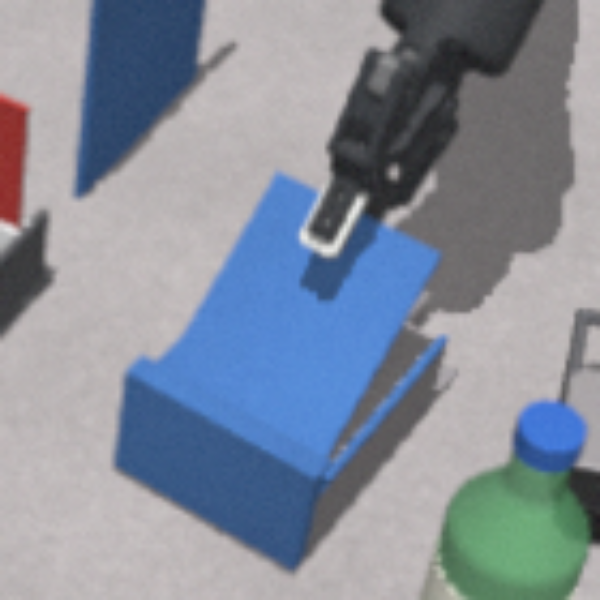

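The lid is tucked under the lip at crop (230,410) and rests at about 34° on the lower finger at (330,220). Lowering it.

```bash
python3 -m crank '[[0.05,-0.9,-0.2,0.02,0,0],[0.05,-1.7,-0.4,0.034,0,0],[0.05,-2.5,-0.6,0.045,0,0],[0.05,-3.25,-0.9,0.052,0,0],[0.05,-3.8,-0.6,0.052,0,0],[0.05,-4.3,-0.4,0.052,0,0],[0.05,-4.3,-0.4,0.052,0,0]]'
python3 - <<'E'
from lid import *
where("b");look("b",zmin=.085)
tcp("b",45,-.042,.098,.003);tcp("b",45,-.095,.11,.003)
E
```

```text
time: 9.1
eef_pos: [0.4742, 0.2717, 0.0998]
tcp_rot: [0.683, 0.622, 0.257, 0.282]
contact_force: [0.1, -0.8, 0.4]
opening: 0.469
finger_force: 0.4
end h [33.   2.4] 24.0 tcp h [-42.5   2.7] phi 44.88 yaw -0.0033 roll x_z 0.0002 q [ 5.210e-01 -1.000e-03  2.326e+00 -1.280e+00  4.380e-01  1.715e+00] F [ 0.1 -0.8  0.4] fing 0.4693860434597723 9.1
scene 690 z [0.0852 0.0999] x [-0.0624 -0.0089] plane [-0.248 -0.005  0.082]
 y edges [-0.048  -0.0469 -0.048  -0.0471 -0.0464] [0.0499 0.0501 0.0506 0.0512 0.0503] mid 0.0016
top 346 z [0.0851 0.1861] x [-0.0649 -0.0077] plane [-0.31   0.083  0.084]
 y edges [-0.0485 -0.0467 -0.0482 -0.0484 -0.0481] [0.0481 0.0488 0.049  0.049  0.0474] mid 0.0002
row [ 0.   -0.21  0.18] [-0.001  0.002 -0.003]
row [-0.02 -3.11 -4.41] [-0.001  0.002 -0.003]
```

```bash
python3 -m crank '[[0,-3.1,-4,0,0,0],[0,-3.1,-6,0,0,0],[0,-3.1,-10,0,0,0],[0,-3.1,-10,0,0,0]]'
python3 - <<'E'
from lid import *
where("b");look("b",zmin=.055)
E
```

```text
time: 9.6
eef_pos: [0.3829, 0.2825, 0.1544]
tcp_rot: [0.682, 0.621, 0.262, 0.282]
contact_force: [0.4, 0.4, -0.8]
opening: 0.467
finger_force: 0.0
end h [-58.3   5.7] 79.2 tcp h [-134.4    5.2] phi 45.32 yaw -0.008 roll x_z 0.0072 q [ 0.682 -0.262  2.429 -1.033  0.611  1.545] F [ 0.4  0.4 -0.8] fing 0.466802246174023 9.6
scene 2471 z [0.0562 0.0827] x [-0.0646  0.0827] plane [ 0.022 -0.009  0.068]
 y edges [-0.0555 -0.0561 -0.0557 -0.0557 -0.0543 -0.0548 -0.0559 -0.0561 -0.0564
 -0.0575 -0.0562 -0.0561 -0.0567 -0.0568] [0.0581 0.0574 0.0582 0.0573 0.0578 0.0573 0.0575 0.0582 0.0587 0.0582
 0.0584 0.0592 0.059  0.059 ] mid 0.0011
top 1551 z [0.0561 0.083 ] x [-0.0668  0.076 ] plane [-0.006 -0.006  0.066]
 y edges [-0.057  -0.0587 -0.0553 -0.0575 -0.0578 -0.0577 -0.0566 -0.0578 -0.0571
 -0.0578 -0.0574 -0.0563 -0.0579 -0.0575 -0.0583] [0.0559 0.0562 0.0567 0.0562 0.0559 0.056  0.057  0.0556 0.0565 0.0573
 0.056  0.0561 0.0548 0.0568 0.0556] mid -0.0006
```

```bash
python3 - <<'E'
from h import *
tcp("b",0,-.045,.13,0)
E
```

```text
row [-0.39  4.75  7.81] [ 0.788 -0.003 -0.004]
```

```bash
python3 -m crank '[[0,2,-1,0.15,0,0],[0,4,-2,0.3,0,0],[-0.2,5,-1,0.45,0,0],[-0.3,5.5,2,0.6,0,0],[-0.4,5,5,0.75,0,0],[-0.4,4.75,7.8,0.788,0,0],[-0.4,4.75,7.8,0.788,0,0],[-0.4,4.75,7.8,0.788,0,0]]' 0
python3 - <<'E'
from lid import *
where("b");look("b",zmin=.055)
tcp("b",0,-.045,.072,0); tcp("b",0,-.045,.057,0)
E
```

```text
time: 10.5
eef_pos: [0.4726, 0.2663, 0.1249]
tcp_rot: [0.741, 0.672, -0.003, -0.002]
contact_force: [0.9, -0.3, 0.0]
opening: -0.004
finger_force: 0.0
end h [-44.5  -3. ] 18.0 tcp h [-43.6  -2.8] phi 0.45 yaw -0.0078 roll x_z -0.0017 q [0.325 0.114 1.984 0.002 1.051 0.422] F [ 0.9 -0.3  0. ] fing -0.003793680940099678 10.5
scene 2472 z [0.0558 0.0828] x [-0.0653  0.0826] plane [ 0.022 -0.01   0.068]
 y edges [-0.0566 -0.0546 -0.0549 -0.0557 -0.0552 -0.0557 -0.0561 -0.0573 -0.0566
 -0.0558 -0.0562 -0.056  -0.0559 -0.0557] [0.0583 0.0588 0.0572 0.0576 0.0577 0.0569 0.0572 0.0573 0.0584 0.0581
 0.0582 0.0581 0.0588 0.0597] mid 0.0011
top 1181 z [0.0563 0.2188] x [-0.066   0.0766] plane [-0.024 -0.119  0.071]
 y edges [-0.057  -0.0553 -0.0581 -0.061  -0.0583 -0.0586 -0.0581 -0.0575 -0.0559
 -0.0576 -0.0567 -0.0554 -0.0577 -0.0585] [0.0015 0.003  0.0053 0.0105 0.0115 0.013  0.0151 0.0204 0.0212 0.0443
 0.0568 0.0554 0.0569 0.054 ] mid -0.0156
row [0.18 0.05 5.5 ] [-0.004 -0.    -0.005]
row [0.18 0.05 7.  ] [-0.004 -0.    -0.005]
```

```bash
python3 -m crank '[[0.1,0,2.5,0,0,0],[0.1,0,4.5,0,0,0],[0.1,0,5.5,0,0,0],[0.1,0,5.9,0,0,0],[0.1,0,6.3,0,0,0],[0.1,0,6.7,0,0,0],[0.1,0,6.7,0,0,0]]'
python3 - <<'E'
from h import *
where("b")
E
```

```text
time: 11.3
eef_pos: [0.471, 0.2696, 0.0617]
tcp_rot: [0.739, 0.673, 0.0, -0.001]
contact_force: [0.6, 0.7, -0.3]
opening: -0.0
finger_force: 0.0
end h [-45.6   0.5] -45.3 tcp h [-45.5   0.3] phi 0.13 yaw -0.0031 roll x_z 0.0019 q [0.332 0.205 2.016 0.003 0.921 0.423] F [ 0.6  0.7 -0.3] fing -0.00045509378880738784 11.3
```

```bash
python3 -m crank '[[0,0,0.2,0,0,0],[0,0,0.4,0,0,0],[0,0,0.5,0,0,0],[0,0,0.5,0,0,0]]'
python3 -m crank '[[0,0,-4,0,0,0],[0,0,-8,0,0,0],[0,0,-12,0,0,0],[0,0,-14,0,0,0]]'
python3 - <<'E'
from lid import *
where("b");F=look("b",zmin=.05)
o,d=BOX["b"]
cv2.imwrite("pics/s5.png",cv2.resize(F[0][200:310,360:480],(655,600)))
tcp("y",0,0,0,0)
E
```

```text
time: 11.7
eef_pos: [0.4714, 0.2696, 0.059]
tcp_rot: [0.739, 0.673, -0.001, -0.001]
contact_force: [-5.1, -1.6, 12.9]
opening: -0.002
finger_force: 6.9
time: 12.1
eef_pos: [0.4731, 0.2698, 0.2009]
tcp_rot: [0.739, 0.673, 0.003, -0.0]
contact_force: [1.0, 0.2, 0.6]
opening: -0.001
finger_force: 0.0
end h [-43.1   1.1] 93.9 tcp h [-43.5   0.7] phi 0.32 yaw -0.0035 roll x_z 0.0043 q [0.331 0.024 1.93  0.003 1.183 0.423] F [1.  0.2 0.6] fing -0.0014840489671722372 12.1
scene 2407 z [0.0519 0.0827] x [-0.0657  0.0827] plane [ 0.086 -0.007  0.062]
 y edges [-0.0574 -0.0543 -0.0549 -0.0551 -0.0553 -0.0554 -0.056  -0.0555 -0.0566
 -0.0558 -0.0555 -0.0567 -0.0557 -0.056 ] [0.057  0.0577 0.0573 0.058  0.0575 0.0571 0.0579 0.0571 0.0581 0.0578
 0.058  0.0588 0.0593 0.0594] mid 0.0011
top 1480 z [0.0527 0.2829] x [-0.0664  0.0762] plane [-0.042 -0.169  0.068]
 y edges [-0.0684 -0.0647 -0.0574 -0.0584 -0.0579 -0.0574 -0.0584 -0.0581 -0.0585
 -0.0581 -0.058  -0.0578 -0.0577 -0.0587] [0.0342 0.0346 0.0304 0.035  0.0453 0.0405 0.0455 0.0465 0.0513 0.0532
 0.0564 0.0551 0.0554 0.0572] mid -0.0067
row [-51.41  16.67  19.91] [ 0.006 -0.005 -0.052]
```

View pics/s5.png

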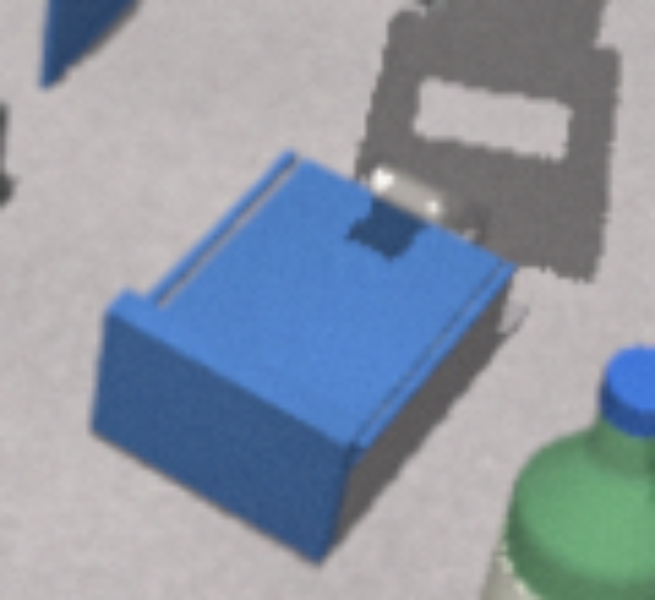

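The blue lid lies flat, with the roller over its end at (405,190) and the lid centre at (330,290). Next the yellow lid.

```bash
python3 - <<'E'
from h import *
rel([.6184,.0345,.225],pose(0,-.015))
E
```

```text
row [-22.08  16.62  -2.44] [ 0.006 -0.005 -0.078]
```

```bash
python3 -m crank '[[-5,4,-2.4,0,0,-0.078],[-9,7,-2.4,0,0,-0.078],[-13,10,-2.4,0,0,-0.078],[-17,13,-2.4,0,0,-0.078],[-20,15,-2.4,0,0,-0.078],[-22.1,16.6,-2.4,0.005,-0.005,-0.078],[-22.1,16.6,-2.4,0.005,-0.005,-0.078],[-22.1,16.6,-2.4,0.005,-0.005,-0.078]]' 0.4
python3 - <<'E'
from lid import *
o=BOX["b"][0]
# blue lid flatness, lid only
for cam in("scene","top"):
    I,D=ctrl.read_camera(cam);P=cloud(cam,D);h,ps=BOX["b"];c,n=np.cos(ps),np.sin(ps)
    X=P[...,0]-o[0];Y=P[...,1]-o[1];x=c*X+n*Y;y=-n*X+c*Y
    m=(abs(x)<.058)&(abs(y)<.047);print(cam,m.sum(),np.linalg.lstsq(np.c_[x[m],y[m],np.ones(m.sum())],P[...,2][m],rcond=None)[0].round(4))
    hsv=cv2.cvtColor(I,cv2.COLOR_BGR2HSV)
    g=(hsv[...,0]>15)&(hsv[...,0]<32)&(hsv[...,1]>110)&(abs(P[...,0]-.6184)<.02)&(abs(P[...,1]-.035)<.07)&(P[...,2]>.07);q=P[g];print(" yellow",np.percentile(q,[1,50,99],axis=0).round(4))
rel([.6184,.0345,.112],pose(0,-.015))
E
```

```text
time: 13.0
eef_pos: [0.6152, 0.0332, 0.2171]
tcp_rot: [0.713, 0.701, -0.005, -0.003]
contact_force: [-0.1, 0.8, 0.0]
opening: 0.401
finger_force: 0.0
scene 1329 [-0.0025 -0.0039  0.0599]
 yellow [[ 0.6159 -0.0133  0.071 ]
 [ 0.6205  0.0373  0.1126]
 [ 0.6234  0.085   0.1487]]
top 1053 [-0.0016  0.0008  0.0589]
 yellow [[0.615  0.0101 0.0835]
 [0.6162 0.0226 0.1334]
 [0.6196 0.0839 0.1521]]
row [ 0.03  0.46 10.6 ] [-0.01   0.003  0.   ]
```

```bash
python3 -m crank '[[0,0,0,0,0,0],[0,0,0,0,0,0]]'
python3 - <<'E'
from lid import *
rel([.6184,.0345,.112],pose(0,-.015))
E
```

```text
time: 13.3
eef_pos: [0.6154, 0.0347, 0.2194]
tcp_rot: [0.712, 0.702, -0.004, -0.002]
contact_force: [0.6, 0.6, 0.5]
opening: 0.402
finger_force: 0.0
row [1.000e-02 3.900e-01 1.073e+01] [-0.008  0.003  0.001]
```

```bash
python3 -m crank '[[0,0.35,3,-0.006,0.003,0],[0,0.35,7,-0.006,0.003,0],[0,0.35,9.5,-0.006,0.003,0],[0,0.35,10.7,-0.006,0.003,0],[0,0.35,10.7,-0.006,0.003,0],[0,0.35,10.7,-0.006,0.003,0]]'
python3 -m crank '[[0,0,0,0,0,0],[0,0,0,0,0,0],[0,0,0,0,0,0],[0,0,0,0,0,0],[0,0,0,0,0,0],[0,0,0,0,0,0]]' 0 50
```

```text
time: 13.9
eef_pos: [0.6194, 0.0334, 0.1139]
tcp_rot: [0.712, 0.702, -0.0, 0.0]
contact_force: [0.4, -0.2, -0.3]
opening: 0.401
finger_force: 0.0
time: 14.5
eef_pos: [0.6195, 0.0331, 0.1145]
tcp_rot: [0.713, 0.702, 0.0, 0.0]
contact_force: [-1.7, 0.6, 5.6]
opening: 0.04
finger_force: 51.1
```

```bash
python3 -m crank '[[0,0,-1.5,0,0,0],[0,0,-4,0,0,0],[0,0,-8,0,0,0],[0,0,-12,0,0,0],[0,0,-15,0,0,0],[0,0,-15,0,0,0]]'
python3 - <<'E'
from lid import *
ins("y",45,.035,.145,.0)
E
```

```text
time: 15.1
eef_pos: [0.6215, 0.033, 0.2697]
tcp_rot: [0.713, 0.702, 0.003, 0.004]
contact_force: [-0.1, -0.5, -0.2]
opening: 0.041
finger_force: 50.1
row [-28.88  -6.53   4.88] [-0.775 -0.009  0.025]
```

```bash
python3 -m crank '[[-5,0,0,0,0,0],[-10,-1,0,-0.15,0,0],[-15,-2.5,0,-0.3,0,0.01],[-20,-4,0,-0.45,0,0.015],[-24.5,-5,1,-0.6,-0.005,0.02],[-28.9,-6.5,3,-0.75,-0.009,0.025],[-28.9,-6.5,4.9,-0.775,-0.009,0.025],[-28.9,-6.5,4.9,-0.775,-0.009,0.025],[-28.9,-6.5,4.9,-0.775,-0.009,0.025]]'
python3 - <<'E'
from lid import *
F=look("y",hue=(15,32));where("y")
cv2.imwrite("pics/s6.png",cv2.resize(F[0][80:260,150:330],(600,600)))
E
```

```text
time: 16.0
eef_pos: [0.5465, -0.2545, 0.2088]
tcp_rot: [0.671, 0.64, 0.261, 0.268]
contact_force: [-0.1, 0.4, -1.8]
opening: 0.038
finger_force: 50.1
scene 1656 z [0.1344 0.2325] x [-0.0665  0.0285] plane [-1.039  0.027  0.164]
 y edges [-0.0501 -0.0514 -0.0465 -0.0511 -0.0488 -0.0458 -0.0483 -0.0481 -0.0462
 -0.0469 -0.0449] [0.0514 0.0534 0.0544 0.0527 0.0514 0.0534 0.0524 0.0533 0.0535 0.0531
 0.0538] mid 0.0025
top 955 z [0.1363 0.315 ] x [-0.0695  0.0288] plane [-1.117 -0.013  0.167]
 y edges [-0.0443 -0.0465 -0.0458 -0.0474 -0.0456 -0.0462 -0.0463 -0.0462 -0.0464
 -0.0451 -0.0461] [0.0525 0.053  0.0528 0.0527 0.0524 0.0528 0.0518 0.0532 0.0523 0.0534
 0.0522] mid 0.0033
end h [30.6  0.3] 136.2 tcp h [-44.    0.2] phi 44.2 yaw -0.0026 roll x_z 0.002 q [-0.81  -0.129  2.191  0.886  0.677 -1.366] F [ 0.1  0.7 -1. ] fing 0.038520749884503415 16.1
```

View pics/s6.png

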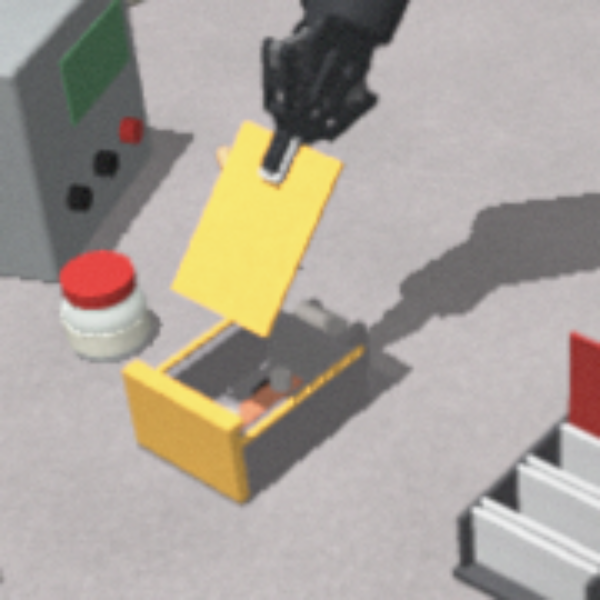

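The yellow lid is clear over its housing: lid crop (258,235), housing (245,400). It is about 3 mm off axis, so I correct that and insert.

```bash
python3 - <<'E'
from h import *
ins("y",48,.040,.09,-.0027)
ins("y",48,.045,.065,-.0027)
ins("y",48,.066,.060,-.0027)
ins("y",48,.070,.057,-.0027)
E
```

```text
row [-0.3  -3.26  3.99] [-0.066 -0.001 -0.002]
row [-0.3  -4.64  6.13] [-0.066 -0.001 -0.002]
row [-0.3  -3.48  7.96] [-0.066 -0.001 -0.002]
row [-0.3  -3.41  8.45] [-0.066 -0.001 -0.002]
```

```bash
python3 -m crank '[[-0.3,-1.7,2,-0.066,0,0],[-0.3,-3.3,4,-0.066,0,0],[-0.3,-4.6,6.1,-0.066,0,0],[-0.3,-4.6,6.1,-0.066,0,0],[-0.3,-4.6,6.1,-0.066,0,0]]'
python3 - <<'E'
from lid import *
where("y");look("y",hue=(15,32))
ins("y",48,.066,.060,-.0027)
ins("y",48,.070,.057,-.0027)
E
```

```text
time: 16.6
eef_pos: [0.5598, -0.2577, 0.1388]
tcp_rot: [0.658, 0.633, 0.283, 0.294]
contact_force: [0.6, -0.3, -0.0]
opening: 0.038
finger_force: 50.2
end h [46.6 -2.4] 67.4 tcp h [-33.   -2.5] phi 48.1 yaw 0.0007 roll x_z 0.0005 q [-0.815  0.019  2.236  1.236  0.585 -1.755] F [ 0.6 -0.3 -0. ] fing 0.03836397637083437 16.6
scene 1225 z [0.0906 0.162 ] x [-0.0549  0.0257] plane [-0.891  0.004  0.112]
 y edges [-0.0525 -0.05   -0.0492 -0.0508 -0.0519 -0.052  -0.0491 -0.051 ] [0.051  0.051  0.0528 0.0507 0.0504 0.0509 0.0513 0.0507] mid 0.0001
top 737 z [0.0909 0.2359] x [-0.0595  0.0255] plane [-1.003 -0.03   0.113]
 y edges [-0.0476 -0.0498 -0.0497 -0.0497 -0.048  -0.0499 -0.0491 -0.0503 -0.0489] [0.049  0.0487 0.05   0.0497 0.0485 0.05   0.0494 0.0482 0.0479] mid -0.0001
row [0.07 0.63 2.02] [0.004 0.001 0.002]
row [0.07 0.67 2.51] [0.004 0.001 0.002]
```

```bash
python3 -m crank '[[0,0.3,0.6,0,0,0],[0,0.5,1.2,0,0,0],[0,0.8,1.9,0,0,0],[0,0.85,2.2,0,0,0],[0,0.85,2.5,0,0,0],[0,0.85,2.5,0,0,0]]'
python3 - <<'E'
from lid import *
where("y")
E
```

```text
time: 17.3
eef_pos: [0.583, -0.2592, 0.1278]
tcp_rot: [0.659, 0.632, 0.282, 0.294]
contact_force: [-7.6, 1.9, 5.0]
opening: 0.042
finger_force: 51.8
end h [69.8 -3. ] 56.4 tcp h [-9.8 -3.1] phi 48.09 yaw 0.0001 roll x_z 0.0004 q [-0.781  0.085  2.192  1.278  0.552 -1.778] F [-7.6  1.9  5. ] fing 0.04175389631461901 17.3
```

Contact with wall and ledge, as with the blue one. I release in the same way.

```bash
python3 -m crank '[[0,0,-0.15,0,0,0],[0,0,-0.15,0,0,0],[0,0,-0.15,0,0,0],[0,0,-0.15,0,0,0],[0,0,-0.15,0,0,0]]' 0.47
python3 - <<'E'
from lid import *
where("y");look("y",hue=(15,32))
tcp("y",46,-.024,.120,-.002);tcp("y",45,-.038,.112,-.002);tcp("y",45,-.042,.100,-.002)
E
```

```text
time: 17.8
eef_pos: [0.582, -0.259, 0.1283]
tcp_rot: [0.659, 0.632, 0.282, 0.294]
contact_force: [-0.0, -0.6, -0.8]
opening: 0.473
finger_force: 0.2
end h [68.8 -2.9] 56.8 tcp h [-10.8  -3. ] phi 48.06 yaw -0.0014 roll x_z 0.0009 q [-0.782  0.082  2.194  1.275  0.553 -1.775] F [-0.  -0.6 -0.8] fing 0.47255492761661755 17.8
scene 926 z [0.0904 0.1373] x [-0.0447  0.0266] plane [-0.665  0.009  0.107]
 y edges [-0.0509 -0.0499 -0.0485 -0.05   -0.0545 -0.0501 -0.0497] [0.0487 0.0499 0.0504 0.0495 0.0501 0.0521 0.0499] mid -0.0002
top 523 z [0.0905 0.2405] x [-0.0524  0.0231] plane [-0.938 -0.132  0.111]
 y edges [-0.0485 -0.0487 -0.0495 -0.0483 -0.0494 -0.05   -0.0492 -0.0501] [0.0476 0.0495 0.0503 0.0496 0.049  0.0484 0.0504 0.0496] mid 0.0001
row [ 0.09 -1.5  -0.42] [ 0.036 -0.    -0.001]
row [ 0.09 -3.03 -0.93] [ 0.053 -0.    -0.001]
row [ 0.09 -4.19 -0.43] [ 0.053 -0.    -0.001]
```

```bash
python3 -m crank '[[0,-0.8,-0.2,0.02,0,0],[0,-1.5,-0.4,0.035,0,0],[0,-2.3,-0.6,0.045,0,0],[0,-3.0,-0.9,0.053,0,0],[0,-3.6,-0.6,0.053,0,0],[0,-4.1,-0.4,0.053,0,0],[0,-4.1,-0.4,0.053,0,0]]'
python3 - <<'E'
from lid import *
where("y");look("y",hue=(15,32),zmin=.085)
E
```

```text
time: 18.6
eef_pos: [0.5508, -0.2573, 0.0992]
tcp_rot: [0.667, 0.639, 0.265, 0.275]
contact_force: [-0.4, 0.8, -0.1]
opening: 0.466
finger_force: 0.3
end h [33.6 -2.4] 23.4 tcp h [-42.   -2.6] phi 44.94 yaw -0.0032 roll x_z 0.0024 q [-0.815  0.08   2.243  1.236  0.551 -1.786] F [-0.4  0.8 -0.1] fing 0.4661428070040768 18.6
scene 426 z [0.0852 0.1107] x [-0.0656 -0.0129] plane [-0.209 -0.002  0.083]
 y edges [-0.0476 -0.0517 -0.05   -0.0465 -0.0476] [0.0489 0.0521 0.0494 0.0519 0.051 ] mid 0.001
top 357 z [0.0851 0.2149] x [-0.0692 -0.0132] plane [-0.765 -0.177  0.071]
 y edges [-0.0504 -0.0505 -0.0498 -0.0474 -0.0476] [0.0497 0.0495 0.0498 0.0497 0.0496] mid 0.0003
```

```bash
python3 -m crank '[[0,-3.1,-4,0,0,0],[0,-3.1,-6,0,0,0],[0,-3.1,-10,0,0,0],[0,-3.1,-10,0,0,0]]'
python3 - <<'E'
from lid import *
where("y");look("y",hue=(15,32),zmin=.055);tcp("y",0,-.045,.13,0)
E
```

```text
time: 19.1
eef_pos: [0.459, -0.256, 0.1541]
tcp_rot: [0.666, 0.639, 0.265, 0.28]
contact_force: [0.3, -0.6, 1.1]
opening: 0.475
finger_force: 0.0
end h [-57.7  -5.7] 78.9 tcp h [-133.8   -5. ] phi 45.35 yaw 0.0039 roll x_z -0.0063 q [-0.992 -0.222  2.399  1.038  0.732 -1.679] F [ 0.3 -0.6  1.1] fing 0.4752847479150196 19.1
scene 1727 z [0.0557 0.0811] x [-0.0662  0.0832] plane [ 0.022 -0.021  0.066]
 y edges [-0.0484 -0.0497 -0.0506 -0.0541 -0.0584 -0.0568 -0.0574 -0.0591 -0.0574
 -0.0591 -0.0577 -0.0574 -0.0595 -0.057 ] [0.0578 0.0597 0.0574 0.0571 0.0581 0.0579 0.0586 0.0553 0.0597 0.0557
 0.0563 0.0567 0.0607 0.0585] mid 0.001
top 1685 z [0.0556 0.0823] x [-0.0688  0.0786] plane [ 0.005 -0.004  0.066]
 y edges [-0.0564 -0.057  -0.0579 -0.0582 -0.0585 -0.0578 -0.0573 -0.0571 -0.0579
 -0.0592 -0.0587 -0.0575 -0.0575 -0.0573 -0.0578 -0.0565] [0.0555 0.0555 0.0564 0.0568 0.0569 0.0551 0.0559 0.0562 0.0568 0.0575
 0.0544 0.0551 0.056  0.0565 0.0568 0.0572] mid -0.0007
row [0.4  4.76 7.75] [ 0.788  0.002 -0.   ]
```

```bash
python3 -m crank '[[0,2,-1,0.15,0,0],[0,4,-2,0.3,0,0],[0.2,5,-1,0.45,0,0],[0.3,5.5,2,0.6,0,0],[0.4,5,5,0.75,0,0],[0.4,4.75,7.8,0.788,0,0],[0.4,4.75,7.8,0.788,0,0],[0.4,4.75,7.8,0.788,0,0]]' 0
python3 - <<'E'
from lid import *
o,ps=BOX["y"];c,n=np.cos(ps),np.sin(ps)
for cam in("scene",):
    I,D=ctrl.read_camera(cam);P=cloud(cam,D)
    X=P[...,0]-o[0];Y=P[...,1]-o[1];x=c*X+n*Y;y=-n*X+c*Y
    m=(abs(x)<.058)&(abs(y)<.047)&(P[...,2]<.1);print(cam,m.sum(),np.linalg.lstsq(np.c_[x[m],y[m],np.ones(m.sum())],P[...,2][m],rcond=None)[0].round(4))
where("y");tcp("y",0,-.045,.062,0)
E
```

```text
time: 20.0
eef_pos: [0.5481, -0.2519, 0.1234]
tcp_rot: [0.721, 0.693, -0.001, -0.004]
contact_force: [-0.5, -0.1, 0.4]
opening: -0.002
finger_force: 0.0
scene 1052 [-0.0763 -0.026   0.0641]
end h [-45.5   2.4] 18.8 tcp h [-45.1   2. ] phi 0.28 yaw 0.0012 roll x_z 0.0032 q [-6.000e-01  2.400e-01  1.837e+00  1.000e-03  1.070e+00 -5.610e-01] F [-0.   0.1  0.5] fing -0.001560414507304622 20.05
row [-0.22  0.03  6.38] [-0.004 -0.003  0.001]
```

```bash
python3 -m crank '[[-0.2,0,2.5,0,0,0],[-0.2,0,4.3,0,0,0],[-0.2,0,5.3,0,0,0],[-0.2,0,5.7,0,0,0],[-0.2,0,6.1,0,0,0],[-0.2,0,6.4,0,0,0],[-0.2,0,6.7,0,0,0],[-0.2,0,6.9,0,0,0],[-0.2,0,6.9,0,0,0]]'
python3 -m crank '[[0,0,-4,0,0,0],[0,0,-8,0,0,0],[0,-4,-12,0,0,0],[0,-8,-14,0,0,0],[0,-8,-14,0,0,0]]'
cat > chk.py <<'E'
from lid import *
F={}
for cam in("scene","top"):
    I,D=ctrl.read_camera(cam);P=cloud(cam,D);F[cam]=I
    for b in"by":
        o,ps=BOX[b];c,n=np.cos(ps),np.sin(ps)
        X=P[...,0]-o[0];Y=P[...,1]-o[1];x=c*X+n*Y;y=-n*X+c*Y
        m=(abs(x)<.058)&(abs(y)<.047)&(P[...,2]<.1);print(cam,b,m.sum(),np.linalg.lstsq(np.c_[x[m],y[m],np.ones(m.sum())],P[...,2][m],rcond=None)[0].round(4))
where("y")
I=F["scene"];cv2.imwrite("pics/s7.png",np.hstack([cv2.resize(I[150:250,170:290],(400,400)),cv2.resize(I[210:310,360:480],(400,400))]))
E
python3 chk.py
```

```text
time: 20.95
eef_pos: [0.5481, -0.2558, 0.0591]
tcp_rot: [0.722, 0.692, -0.0, -0.0]
contact_force: [1.1, -0.4, 2.8]
opening: -0.001
finger_force: 1.4
time: 21.45
eef_pos: [0.4667, -0.2531, 0.2033]
tcp_rot: [0.722, 0.692, -0.0, 0.002]
contact_force: [0.0, -0.9, 0.1]
opening: 0.002
finger_force: 0.0
scene b 1333 [-0.0052 -0.0077  0.0598]
scene y 937 [-0.001  -0.0011  0.0582]
top b 1065 [ 0.0009 -0.0009  0.0588]
top y 1041 [-0.0048 -0.0012  0.0589]
end h [-125.    -1.3] 93.0 tcp h [-125.    -1.2] phi 0.04 yaw -0.0013 roll x_z -0.0006 q [-0.686 -0.002  1.958 -0.     1.185 -0.643] F [-0.1 -0.2  0.2] fing 0.004867303498325689 21.55
```

View pics/s7.png

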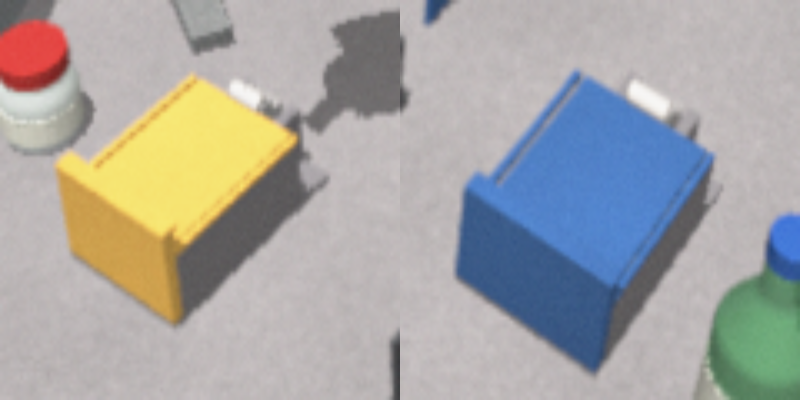

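Both lids lie flat at about 59 mm, with their rollers over the ends at (245,95) and (648,97). The robot is clear, so I hand in.

```bash
python3 -c "
from plant import ctrl
print(ctrl.sign_off())"
```

```text
the job is handed in; nothing more can be done
None
```

I closed both housings, each with the lid of its own colour, flat and snapped under its roller, and handed the job in at about 21.6 s; the hand-in gave no verdict, and the red lid, bottle, jar and plug were never touched but I didn't re-measure them at the end.

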